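# Nudge a fired tile home against the hidden stop of a drilling jig

### The arm

A 6-joint arm with a two-finger parallel gripper is mounted at the origin on a cart in front of the work surface, level with it; the furniture and walls round the work are solid. World frame = base frame: x ahead of the robot, y to its left, z up, the work surface at z = 0. Lengths are in m, angles in rad, forces in N, time in s.
With the tool pointing down it reaches from about 0.35 to 0.925 m from the base axis. Payload 6.4 kg.
Tool frame: the origin (TCP) lies midway between the tips of the shut fingers; the grasp point (between the pads) lies behind it (ctrl.pinch_z is the y of the grasp point in the tool frame, in m); y points along the fingers, z is the direction in which the jaws open and shut, and the axes are right-handed (so a half turn about y gives the same grasp; the last joint's range is limited). The gripper opens to 85 mm and grips with 20 to 120 N. Pads are 22 mm wide; open, the fingers measure 114 mm over their backs; the gripper's body (76 mm by 85 mm) begins 54 mm behind the grasp point. The pads swing forward as they close: fully open they stand 13 mm farther back than shut.
Start: joints at [1.088, 0.245, 1.558, -0, 1.339, -0.174], TCP at [0.198, 0.619, 0.231] pointing down, gripper open.
Joint ranges: [-3.13, 3.13], [-1.02, 2.26], [0.13, 2.54], [-0.95, 4.09], [0.21, 2.88], [-2.74, 2.74]. Speed limits (rad/s): [2.57, 2.57, 3.14, 3.14, 3.14, 3.14].

### API

Orientations are given as a unit quaternion [w, x, y, z].
In Python, from plant import ctrl gives the robot as it stands.
- The arm moves only by the tool play_rows, never from a script. Its argument "targets" is a list that holds one entry, the list of rows, each a list of 7 numbers: the gripper's target within -1 to 1 (shut at 1, half-way at 0, fully open at -1), then the shift along the tool's x, y, z in mm, then the turn, a rotation vector about the tool's x, y, z in rad. A call has exactly 5 rows; each row shifts and turns the commanded pose from where the row before left it, along the tool's axes as they then stand; what a row does not reach is not made up. A row lasts 1/8 s, in which the tool goes at most 62.5 mm and 10.7 degrees, less where a joint would pass 70% of its speed; a pose out of reach is approached as far as the arm can. A call is refused whole if a number of a shift passes 62.5 or a number of a turn 0.188, either way. A call with a gripper value outside its range is refused whole. The fingers move at their own pace and stop on an object; the grip force is fixed at half the most. Time passes only in rows, so rows that do not move let the fingers close, or fill a call up. It gives the time, the measured TCP pose, the force and the opening at its end, in the units of the state.
- ctrl.sense(): the state, without advancing time (a new reading comes with each control period).
- ctrl.camera(name): name is "scene" or "top" or "wrist"; returns a dict with "color" (480x640x3 uint8, red, green, blue), "depth" (480x640 float32, m along the optical axis (not along the pixel's ray), 0 where there is no reading), "mtx" (3x3 intrinsics, pixels), "k1" (the pictures are not rectified: a ray, as slopes to the right and down, at radius r is drawn at 1 + k1 r^2 times it, then the intrinsics apply), "position" and "orientation" of the camera in the world; the wrist camera has in their place "T_tool_cam" (4x4, takes a point from camera to tool coordinates, whose origin is the TCP and whose axes are the tool frame's). Camera axes: x right, y up, looking along -z (the intrinsics and any distortion apply to the point x, -y, -z); pixel columns grow to the right and rows downward; lengths in m; the calibration is good to about 2 mm. A picture is of the moment at which its call begins: read the wrist's pose just before it.
- ctrl.sign_off(): hands the job in, once; it reports no verdict.
The state is a dict: "time_s": time; "joint_pos": joint angles; "joint_vel": joint speeds; "tau": joint torques, N m; "ee_pos": TCP position; "tcp_rot": TCP orientation; "wrist_force": force on the tool from outside, world axes, zero at the start; "wrist_torque": the same for the moment, N m; "finger_gap": opening from 0.0 (shut) to 1.0 (fully open).
Only numpy, scipy, OpenCV 4.12 (cv2) and the standard library are available. Lean on these libraries where they do the work, as an engineer would, in place of code of your own. Each camera call takes 0.05 s, during which the arm holds its last target. There are 200 camera calls.

### The job

The fired clay tile lying loose on the drilling jig has to be located for its hanging hole. Take the wooden tapping block from the round bat and, touching the tile with nothing but the block, nudge it flush along the side rail and fully home under the metal bridge against the end stop hidden there; go gently and a little at a time, because the fired edge chips and the stop is only lightly nipped, so a shove would shift its setting. Then stand the block upright on the bat again, and leave the other things where they are.

Things in the scene. Friction and masses are not known exactly. Their poses are not given: they have to be found in the camera images.
- jig: drilling jig fixed to the table: plywood base 260 x 150 x 18 mm with a flat deck on top (z = 18 mm), a wooden side rail on the left and a metal bridge over its far part; origin at the centre of its underside, x = the way the tile goes in (roughly away from the robot), y = towards the side rail, z up
- rail_face (a point): on the upright face of the jig's side rail (jig frame x = -35, y = 40, z = 22 mm; axes as the jig's). The tile's side must lie flush along this face, the plane y = 40 mm. The rail runs from x = -110 to 125 mm; its top is at z = 38 mm as far as the bridge
- bridge_front (a point): middle of the lower front edge of the aluminium bridge (jig frame x = 30, y = 2, z = 31 mm; axes as the jig's). The bridge runs from here to x = 125 mm, top at z = 39 mm with a brass drill bush 6 mm higher; on the right it stands on a foot (inner face at y = -59 mm). Under it, out of sight, is the end stop
- bridge_back (a point): middle of the bridge's upper far edge (jig x = 125, y = 2, z = 39 mm). The hidden wooden end stop, 66 mm wide and square to the rail, has its face somewhere from 45 to 70 mm behind the bridge's front edge (jig x = 75 to 100 mm; set anew for each job, it must be felt). Friction holds it; a push of more than about 14 N makes it slip along x
- tile: flat buff tile of fired clay with a slate-blue round medallion, 100 mm (x) x 76 mm (y) x 8 mm (10 mm over the medallion), 105 to 170 g, loose and askew on the jig's deck before the bridge, off the rail; origin at the centre of its underside; its +x edge (front) meets the stop, its +y edge the rail. Slides with about 0.5 to 1.5 N; chips when pushed with over 20 N
- tapping_block: wooden tapping block standing upright on the round bat: lower block 30 mm (x) x 60 mm (y) x 26 mm high with flat faces, on it a grip 22 mm (x) x 40 mm (y) x 35 mm high with rounded edges (grip it there from above; total height 61 mm); about 110 g; origin at the centre of its underside. Symmetric under a half turn
- tool_bat: round grey plywood bat, 223 mm across, 11 mm thick, fixed on the table to the left of the jig; origin at the centre of its underside; the tapping block and a paint brush lie on it
- brush: bystander: paint brush with a yellow handle, 161 x 30 x 11 mm, lying on the far left part of the bat; origin at the centre of its underside, handle along x
- cup: bystander: biscuit-fired cup, 67 mm across, 61 mm high, on the table beyond the bat; origin at the centre of its underside
- jar: bystander: plastic glaze jar with a dark lid, 51 mm across, 60 mm high, on the table left of the jig's far end; origin at the centre of its underside

How it is judged:
By the outcome, as a careful person would: the job done as asked, in the order asked, and still so for the second after the job is handed in, with the robot touching nothing.
It also fails if it takes over 64 s, if anything falls off the work surface, if the arm or the gripper's body presses on something with over 40 N, if the wrist force passes 120 N, or if a joint passes its speed limit or range.

## Working session

There is one attempt and no reset: what is moved stays moved. The work goes in short steps, Python scripts to look and compute and a tool call to move; the robot and the scene stay as the last step left them, time stands still between calls to the robot, and variables do not carry over. Pictures are saved under pics/ and viewed, about 8 in all and at most 12, crops included, and the job is handed in when it is done.

Besides the shell and the picture viewer there is one more tool, called after "Request:" as a command line: name --argument value ..., lists and objects as JSON in quotes. play_rows: Moves the arm, as the interface text tells. Its arguments: {"type":"object","properties":{"targets":{"type":"array"}},"required":["targets"]}

```bash
ls; mkdir -p pics; cat > h.py <<'E'
import numpy as np, cv2
from scipy.spatial.transform import Rotation as R
from plant import ctrl
def Rq(q): return R.from_quat([q[1],q[2],q[3],q[0]]).as_matrix()
def cam(n):
    s=ctrl.sense(); c=ctrl.camera(n)
    if n=='wrist':
        T=np.eye(4);T[:3,:3]=Rq(s['tcp_rot']);T[:3,3]=s['ee_pos'];T=T@np.array(c['T_tool_cam'])
    else:
        T=np.eye(4);T[:3,:3]=Rq(c['orientation']);T[:3,3]=c['position']
    c['T']=T; return c
def rays(c,uv):
    uv=np.asarray(uv,float).reshape(-1,1,2)
    p=cv2.undistortPoints(uv,np.array(c['mtx'],float),np.array([c['k1'],0,0,0.]))[:,0]
    return np.c_[p[:,0],-p[:,1],-np.ones(len(p))]@c['T'][:3,:3].T
def onplane(c,uv,z):
    d=rays(c,uv);o=c['T'][:3,3]; return o+d*((z-o[2])/d[:,2])[:,None]
def bydepth(c,uv):
    uv=np.asarray(uv).reshape(-1,2);d=rays(c,uv);i=np.round(uv).astype(int)
    return c['T'][:3,3]+d*c['depth'][i[:,1],i[:,0]][:,None]
def proj(c,P):
    p=(np.asarray(P).reshape(-1,3)-c['T'][:3,3])@c['T'][:3,:3]
    q=np.c_[p[:,0],-p[:,1],-p[:,2]]
    return cv2.projectPoints(q,np.zeros(3),np.zeros(3),np.array(c['mtx'],float),np.array([c['k1'],0,0,0.]))[0][:,0]
def save(c,f): cv2.imwrite('pics/'+f,c['color'][:,:,::-1])
E
python3 - <<'E'
from h import *
s=ctrl.sense();print(s,ctrl.pinch_z);print(Rq(s['tcp_rot']).round(3))
for n in('top','scene'):
    c=cam(n);save(c,n+'0.png');print(n,c['T'].round(3),c['mtx'],c['k1'])
    np.save(n+'0.npy',c,allow_pickle=True)
E
```

```text
pics
{'time_s': 0.0, 'joint_pos': array([ 1.08789106e+00,  2.45802162e-01,  1.55904678e+00, -1.67221715e-05,
        1.33865778e+00, -1.74116885e-01]), 'joint_vel': array([-6.37716814e-04, -1.14695461e-03,  4.04536291e-04, -5.51408846e-04,
        1.54330387e-05,  8.12087035e-05]), 'tau': array([-1.11355439e-03, -4.29492223e+01, -3.26123643e+01, -1.98349539e-04,
        5.43217830e-03,  2.29980617e-05]), 'ee_pos': array([0.19728204, 0.61874887, 0.23017031]), 'tcp_rot': array([-0.69805316,  0.69933794, -0.10895145,  0.10852567]), 'wrist_force': array([ 0.02502904, -0.05391968,  0.20123169]), 'wrist_torque': array([ 0.00355292,  0.01128311, -0.02455575]), 'finger_gap': 1.0005059089079784} -0.0187
[[ 0.953 -0.001  0.304]
 [-0.304 -0.002  0.953]
 [-0.    -1.    -0.002]]
top [[-0.028  0.998 -0.055  0.51 ]
 [-1.    -0.029 -0.007  0.139]
 [-0.008  0.055  0.998  1.007]
 [ 0.     0.     0.     1.   ]] [[490.73829912   0.         316.42623509]
 [  0.         490.73829912 242.65858067]
 [  0.           0.           1.        ]] -0.0389045945260193
scene [[ 0.68   0.396 -0.616  0.009]
 [-0.733  0.357 -0.58  -0.371]
 [-0.01   0.846  0.533  0.551]
 [ 0.     0.     0.     1.   ]] [[550.80383142   0.         314.57182409]
 [  0.         550.80383142 238.15330968]
 [  0.           0.           1.        ]] -0.1251298845897398
```

View pics/top0.png

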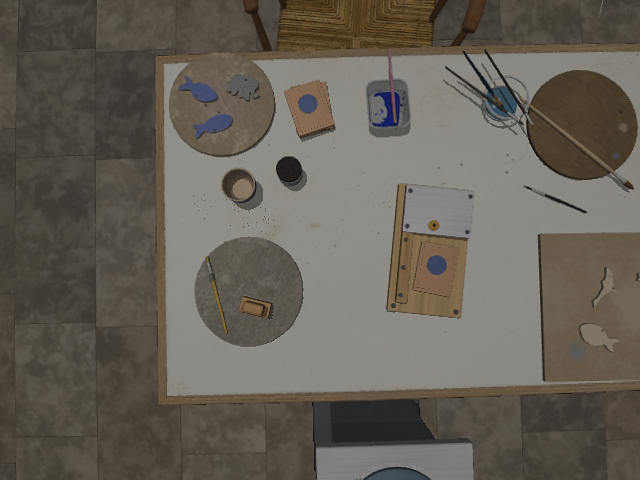

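View pics/scene0.png

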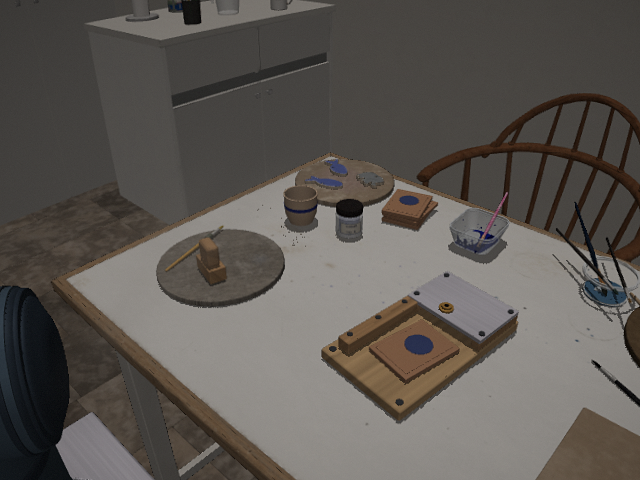

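Top view: block near (256,307), brush (217,295), jig with corners about (387,312),(461,318),(474,188),(405,184), tile with medallion at (437,266). The scene view confirms the block is upright.

```bash
python3 - <<'E'
from h import *
c=np.load('top0.npy',allow_pickle=True).item()
v,u=np.mgrid[0:480,0:640];uv=np.c_[u.ravel(),v.ravel()]
P=bydepth(c,uv).reshape(480,640,3)
hsv=cv2.cvtColor(c['color'],cv2.COLOR_RGB2HSV)
z=P[...,2]
for n,(x,y) in dict(table=(340,330),deck=(455,300),tile=(420,280),bridge=(440,195),rail=(402,260),bat=(240,330),block=(254,306),low=(270,309),low2=(247,297)).items(): print(n,P[y,x].round(4),hsv[y,x])
def rect(m,zp,name,win):
    a=np.zeros_like(m);x0,y0,x1,y1=win;a[y0:y1,x0:x1]=m[y0:y1,x0:x1]
    cs,_=cv2.findContours(a.astype(np.uint8),0,2);k=max(cs,key=cv2.contourArea)
    Q=onplane(c,k.reshape(-1,2).astype(float),zp)[:,:2]
    r=cv2.minAreaRect((Q*1000).astype(np.float32));print(name,r, cv2.boxPoints(r).round(0).tolist())
rect((z>.010)&(z<.06),.018,'jig',(370,170,490,330))
rect((z>.034)&(z<.06),.039,'bridge+rail',(370,170,490,330))
rect((hsv[...,1]<40)&(z>.03),.039,'bridge',(370,170,490,330))
rect((hsv[...,0]>100)&(hsv[...,0]<130)&(hsv[...,1]>60),.028,'medallion',(405,240,465,300))
rect(z>.025,.037,'block low',(225,285,290,330))
rect(z>.055,.072,'block grip',(225,285,290,330))
big=cv2.resize(c['color'][235:325,380:480],None,fx=6,fy=6,interpolation=2)
b2=cv2.resize(c['color'][280:330,220:320],None,fx=6,fy=6,interpolation=2)
cv2.imwrite('pics/crop.png',np.vstack([big[:,:,::-1]]))
E
```

```text
table [0.3862 0.1028 0.0032] [ 27  16 141]
deck [ 0.4413 -0.1285  0.0211] [ 18 102 127]
tile [ 0.4834 -0.0589  0.0258] [ 13  99 126]
bridge [ 0.651  -0.1029  0.0385] [165   4 133]
rail [0.5101 0.1388 1.0067] [ 16 118 125]
bat [0.3931 0.304  0.016 ] [20 34 89]
block [0.4443 0.267  0.0719] [ 17 118 130]
low [0.4343 0.2416 0.0258] [ 16 103  37]
low2 [0.4596 0.2861 0.0312] [16 87 44]
jig ((543.47265625, -82.85586547851562), (154.10935974121094, 260.0221862792969), 82.3954849243164) [[404.0, -142.0], [662.0, -176.0], [683.0, -24.0], [425.0, 11.0]]
bridge+rail ((550.6798095703125, -87.57858276367188), (134.59719848632812, 235.0421905517578), 82.50167846679688) [[425.0, -139.0], [658.0, -170.0], [676.0, -36.0], [443.0, -6.0]]
bridge ((620.5945434570312, -96.91278839111328), (136.35601806640625, 97.3687515258789), 82.53312683105469) [[563.0, -158.0], [660.0, -171.0], [678.0, -36.0], [581.0, -23.0]]
medallion ((512.35400390625, -91.55583953857422), (36.06541442871094, 35.848777770996094), 88.31623077392578) [[494.0, -109.0], [530.0, -110.0], [531.0, -74.0], [495.0, -73.0]]
block low ((440.2552490234375, 270.3157958984375), (60.379173278808594, 30.925710678100586), 74.58479309082031) [[417.0, 245.0], [447.0, 237.0], [463.0, 295.0], [433.0, 304.0]]
block grip ((440.53509521484375, 269.5333557128906), (40.63572692871094, 22.458370208740234), 74.58573913574219) [[424.0, 253.0], [446.0, 247.0], [457.0, 286.0], [435.0, 292.0]]
```

View pics/crop.png

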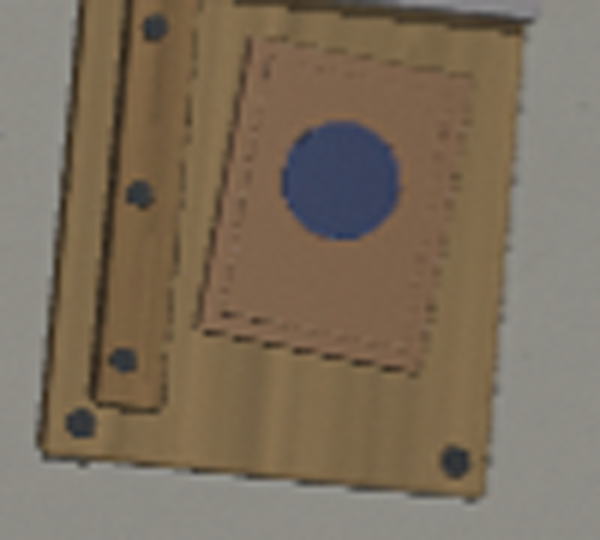

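Crop: tile corners at full-image pixels (421.7,241.3), (458.7,247.5), (449.7,297.5), (413.3,289.7). It is turned a few degrees clockwise from the rail, 10 to 20 mm off it.

```bash
cat >> h.py <<'E'
def plan(xyz,jaw,n,start=None):
    "rows from present pose to xyz (mm), jaw direction angle (deg, world), tool down"
    s=ctrl.sense();A=Rq(s['tcp_rot']);p=np.array(s['ee_pos'])*1000
    t=np.radians(jaw);zt=np.array([np.cos(t),np.sin(t),0]);yt=np.array([0,0,-1.]);B=np.c_[np.cross(yt,zt),yt,zt]
    w=R.from_matrix(A.T@B).as_rotvec()/n;st=R.from_rotvec(w).as_matrix();d=(np.array(xyz)-p)/n
    print('dist',np.linalg.norm(d*n).round(1),'turn/row',w.round(4))
    for i in range(n): print((A.T@d).round(1).tolist(),w.round(3).tolist());A=A@st
def st():
    s=ctrl.sense();M=Rq(s['tcp_rot']);print('t',round(s['time_s'],2),'p',(s['ee_pos']*1000).round(1),'jaw',np.degrees(np.arctan2(M[1,2],M[0,2])).round(2),'F',s['wrist_force'].round(2),'gap',round(s['finger_gap'],3))
E
python3 - <<'E'
from h import *
c=np.load('top0.npy',allow_pickle=True).item()
f=lambda uv:np.array(uv)/6+[380,235]-.42
a=onplane(c,f([[522,25],[483,495],[80,5],[42,455]]),.018);print('base R,L',(a[:,:2]*1000).round(1).tolist())
b=onplane(c,f([[193,30],[163,405]]),.038);print('rail',(b[:,:2]*1000).round(1).tolist())
t=onplane(c,f([[250,38],[472,75],[418,375],[200,328]]),.026)*1000
e=np.radians(-7.5);ex=np.array([np.cos(e),np.sin(e)]);ey=np.array([-ex[1],ex[0]])
for n,o in(('a',[543.5,-82.9]),('b',[543.2,-88.7])):
  for nm,q in(('tile',t),('base',a*1000),('rail',b*1000)): print(n,nm,[((p[:2]-o)@ex,(p[:2]-o)@ey) for p in q].__repr__().replace('np.float64',''))
plan([440.3,270,130],-15.4,10)
E
```

```text
base R,L [[563.5, -158.0], [406.7, -138.1], [574.5, -9.2], [424.4, 8.9]]
rail [[563.9, -43.2], [441.2, -28.7]]
a tile [((15.269174836115683), (20.686868228708114)), ((10.532591164260166), (-54.312085529399454)), ((-90.60135585770455), (-45.19778027262967)), ((-82.44326364204174), (28.386405415311774))]
a base [((29.643741480599296), (-71.87633838316543)), ((-128.44062229685153), (-72.63463439213542)), ((21.131101206340485), (77.0795159002186)), ((-130.0727339190851), (75.43574083723192))]
a rail [((15.032903295186088), (42.027499059006175)), ((-108.45467047390916), (40.39429729552062))]
b tile [((14.809556379651482), (26.47640628234222)), ((10.072972707795964), (-48.52254747576535)), ((-91.06097431416875), (-39.40824221899556)), ((-82.90288209850594), (34.17594346894588))]
b base [((29.184123024135097), (-66.08680032953133)), ((-128.90024075331573), (-66.84509633850132)), ((20.671482749876287), (82.8690539538527)), ((-130.5323523755493), (81.22527889086602))]
b rail [((14.573284838721886), (47.81703711264028)), ((-108.91428893037336), (46.18383534915473))]
dist 436.8 turn/row [2.000e-04 1.531e-01 1.000e-04]
[33.8, 10.1, -25.8] [0.0, 0.153, 0.0]
[37.3, 10.1, -20.4] [0.0, 0.153, 0.0]
[40.0, 10.1, -14.5] [0.0, 0.153, 0.0]
[41.7, 10.0, -8.2] [0.0, 0.153, 0.0]
[42.5, 10.0, -1.7] [0.0, 0.153, 0.0]
[42.2, 10.0, 4.8] [0.0, 0.153, 0.0]
[41.0, 10.0, 11.1] [0.0, 0.153, 0.0]
[38.8, 10.0, 17.3] [0.0, 0.153, 0.0]
[35.8, 10.0, 23.0] [0.0, 0.153, 0.0]
[31.8, 10.0, 28.2] [0.0, 0.153, 0.0]
```

Request:
play_rows --targets '[[[-1,33.8,10,-25.8,0,0.153,0],[-1,37.3,10,-20.4,0,0.153,0],[-1,40,10,-14.5,0,0.153,0],[-1,41.7,10,-8.2,0,0.153,0],[-1,42.5,10,-1.7,0,0.153,0]]]'

```text
time_s: 0.72
ee_pos: [0.3196, 0.4435, 0.1806]
tcp_rot: [-0.607, 0.607, -0.363, 0.363]
wrist_force: [0.2, -0.5, 0.4]
finger_gap: 1.0
```

Request:
play_rows --targets '[[[-1,42.2,10,4.8,0,0.153,0],[-1,41,10,11.1,0,0.153,0],[-1,38.8,10,17.3,0,0.153,0],[-1,35.8,10,23,0,0.153,0],[-1,31.8,10,28.2,0,0.153,0]]]'

```text
time_s: 1.35
ee_pos: [0.4413, 0.2694, 0.1307]
tcp_rot: [0.427, -0.427, 0.563, -0.563]
wrist_force: [1.1, -0.1, 0.3]
finger_gap: 0.998
```

```bash
python3 - <<'E'
from h import *
c=cam('wrist');save(c,'w1.png');st();
v,u=np.mgrid[0:480,0:640];P=bydepth(c,np.c_[u.ravel(),v.ravel()]).reshape(480,640,3)
for n,lo,hi in(('grip',.06,.08),('low',.03,.08)):
    m=((P[...,2]>lo)&(P[...,2]<hi)&(np.hypot(P[...,0]-.44,P[...,1]-.27)<.06)).astype(np.uint8)
    k=max(cv2.findContours(m,0,2)[0],key=cv2.contourArea).reshape(-1,2)
    print(n,cv2.minAreaRect((P[k[:,1],k[:,0],:2]*1000).astype(np.float32)), np.median(P[...,2][m>0]))
plan([440.3,270,43],-15.4,5)
E
```

```text
t 1.4 p [443.  266.  129.5] jaw -16.03 F [ 1.13 -4.11 -0.68] gap 0.999
grip ((439.1366271972656, 272.0238342285156), (38.7409553527832, 21.91354751586914), 73.78850555419922) 0.07156289767487871
low ((439.1485290527344, 271.54998779296875), (59.012088775634766, 30.009010314941406), 74.3440170288086) 0.06932434771283584
dist 86.7 turn/row [-0.     -0.0022  0.0006]
[-0.7, 17.3, -0.7] [-0.0, -0.002, 0.001]
[-0.7, 17.3, -0.7] [-0.0, -0.002, 0.001]
[-0.6, 17.3, -0.7] [-0.0, -0.002, 0.001]
[-0.6, 17.3, -0.7] [-0.0, -0.002, 0.001]
[-0.6, 17.3, -0.7] [-0.0, -0.002, 0.001]
```

Request:
play_rows --targets '[[[-1,-1,15,0,0,0,0],[-1,0,25,0,0,0,0],[-1,0,25,0,0,0,0],[-1,0,15,0,0,0,0],[-1,0,7,0,0,0,0]]]'

```text
time_s: 2.02
ee_pos: [0.4402, 0.2721, 0.0431]
tcp_rot: [0.429, -0.43, 0.562, -0.562]
wrist_force: [-0.4, -0.1, 0.2]
finger_gap: 1.0
```

Request:
play_rows --targets '[[[-1,0,0,0,0,0,0],[-1,0,0,0,0,0,0],[1,0,0,0,0,0,0],[1,0,0,0,0,0,0],[1,0,0,0,0,0,0]]]'

```text
time_s: 2.65
ee_pos: [0.4413, 0.2717, 0.0445]
tcp_rot: [-0.429, 0.429, -0.562, 0.562]
wrist_force: [-1.0, -0.8, -0.5]
finger_gap: 0.376
```

Request:
play_rows --targets '[[[1,0,0,0,0,0,0],[1,0,0,0,0,0,0],[1,0,0,0,0,0,0],[1,0,0,0,0,0,0],[1,0,0,0,0,0,0]]]'

```text
time_s: 3.28
ee_pos: [0.4411, 0.2716, 0.0442]
tcp_rot: [0.429, -0.429, 0.562, -0.562]
wrist_force: [-0.4, 0.0, -0.7]
finger_gap: 0.243
```

```bash
python3 -c "
from h import *
st()"
```

```text
t 3.27 p [441.1 271.6  44.2] jaw -15.36 F [-0.37  0.05 -0.66] gap 0.243
```

Request:
play_rows --targets '[[[1,0,-8,0,0,0,0],[1,0,-14,0,0,0,0],[1,0,-20,0,0,0,0],[1,0,-14,0,0,0,0],[1,0,-4,0,0,0,0]]]'

```text
time_s: 3.9
ee_pos: [0.442, 0.272, 0.1059]
tcp_rot: [-0.43, 0.428, -0.562, 0.563]
wrist_force: [-0.1, -0.5, -1.3]
finger_gap: 0.248
```

```bash
python3 -c "
from h import *
st()
plan([500.4,-168.5,105],-7.2,15)"
```

```text
t 3.9 p [442.  272.  105.9] jaw -15.35 F [-0.07 -0.53 -1.25] gap 0.248
dist 444.3 turn/row [-0.0002 -0.0095 -0.0001]
[27.3, 0.0, 11.5] [-0.0, -0.009, -0.0]
[27.4, 0.0, 11.3] [-0.0, -0.009, -0.0]
[27.5, 0.0, 11.0] [-0.0, -0.009, -0.0]
[27.6, 0.0, 10.7] [-0.0, -0.009, -0.0]
[27.7, 0.0, 10.5] [-0.0, -0.009, -0.0]
[27.8, 0.1, 10.2] [-0.0, -0.009, -0.0]
[27.9, 0.1, 10.0] [-0.0, -0.009, -0.0]
[28.0, 0.1, 9.7] [-0.0, -0.009, -0.0]
[28.1, 0.1, 9.4] [-0.0, -0.009, -0.0]
[28.2, 0.1, 9.2] [-0.0, -0.009, -0.0]
[28.3, 0.1, 8.9] [-0.0, -0.009, -0.0]
[28.3, 0.1, 8.6] [-0.0, -0.009, -0.0]
[28.4, 0.1, 8.4] [-0.0, -0.009, -0.0]
[28.5, 0.1, 8.1] [-0.0, -0.009, -0.0]
[28.6, 0.1, 7.8] [-0.0, -0.009, -0.0]
```

Request:
play_rows --targets '[[[1,20,0,8.5,0,-0.009,0],[1,30,0,12.5,0,-0.009,0],[1,30,0,12,0,-0.01,0],[1,30,0,12,0,-0.01,0],[1,30,0,11,0,-0.01,0]]]'

```text
time_s: 4.53
ee_pos: [0.4607, 0.1211, 0.104]
tcp_rot: [0.442, -0.442, 0.552, -0.552]
wrist_force: [0.9, -0.1, -0.5]
finger_gap: 0.244
```

Request:
play_rows --targets '[[[1,30,0,11,0,-0.01,0],[1,30,0,10.5,0,-0.01,0],[1,30,0,10,0,-0.01,0],[1,30,0,10,0,-0.01,0],[1,30,0,9.5,0,-0.01,0]]]'

```text
time_s: 5.15
ee_pos: [0.4809, -0.0359, 0.1039]
tcp_rot: [0.456, -0.456, 0.541, -0.54]
wrist_force: [-0.7, 0.4, -0.6]
finger_gap: 0.244
```

Request:
play_rows --targets '[[[1,30,0,9.5,0,-0.01,0],[1,30,0,9,0,-0.01,0],[1,30,0,9,0,-0.01,0],[1,30,0,8,0,-0.01,0],[1,20,0,5,0,-0.004,0]]]'

```text
time_s: 5.78
ee_pos: [0.4999, -0.1806, 0.104]
tcp_rot: [0.467, -0.467, 0.531, -0.53]
wrist_force: [-0.3, 0.8, -1.8]
finger_gap: 0.244
```

Request:
play_rows --targets '[[[1,10,0,0,0,0,0],[1,0,0,0,0,0,0],[1,0,0,0,0,0,0],[1,0,0,0,0,0,0],[1,0,0,0,0,0,0]]]'

```text
time_s: 6.4
ee_pos: [0.4989, -0.189, 0.1043]
tcp_rot: [0.468, -0.468, 0.53, -0.53]
wrist_force: [0.4, 0.2, -1.1]
finger_gap: 0.247
```

```bash
python3 - <<'E'
from h import *
st();c=cam('wrist');save(c,'w2.png');np.save('w2.npy',c,allow_pickle=True);print(c['T'].round(3))
plan([500.4,-168.5,53],-7.2,5)
E
```

```text
t 6.4 p [ 498.9 -189.   104.3] jaw -7.18 F [ 0.43  0.18 -1.08] gap 0.247
[[ 0.992  0.119  0.038  0.51 ]
 [-0.125  0.943  0.309 -0.11 ]
 [ 0.001 -0.312  0.95   0.247]
 [ 0.     0.     0.     1.   ]]
dist 55.3 turn/row [-0.  0. -0.]
[-4.1, 10.3, -0.2] [-0.0, 0.0, -0.0]
[-4.1, 10.3, -0.2] [-0.0, 0.0, -0.0]
[-4.1, 10.3, -0.2] [-0.0, 0.0, -0.0]
[-4.1, 10.3, -0.2] [-0.0, 0.0, -0.0]
[-4.1, 10.3, -0.2] [-0.0, 0.0, -0.0]
```

View pics/w2.png

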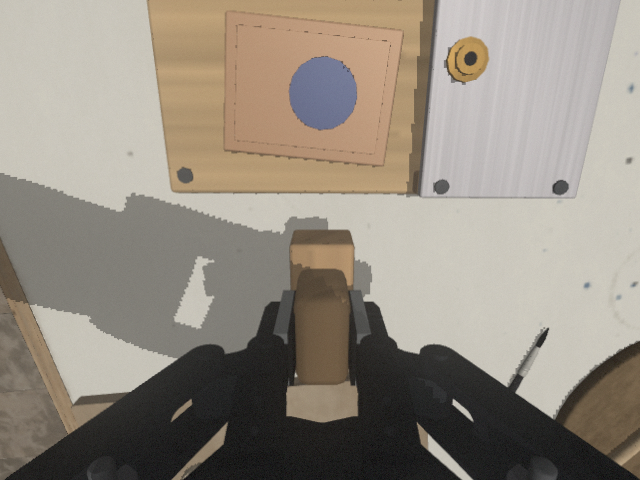

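Wrist view: block held square. Tile corners (226,11), (403,31), (383,165), (224,150); deck right edge from (172,191) to (415,194); block's leading top edge about (293,231)-(352,231).

```bash
cat >> h.py <<'E'
O=np.array([543.6,-81.2])
def J(p,yaw=-7.2,o=O):
    e=np.radians(yaw);ex=np.array([np.cos(e),np.sin(e)]);ey=np.array([-ex[1],ex[0]])
    p=np.asarray(p)[:,:2]-o;return np.c_[p@ex,p@ey].round(1).tolist()
E
python3 - <<'E'
from h import *
c=np.load('w2.npy',allow_pickle=True).item()
f=lambda uv,z:onplane(c,uv,z)*1000
print('tile',J(f([[226,11],[403,31],[383,165],[224,150]],.026)))
print('base',J(f([[172,191],[415,194]],.018)))
print('bridge',J(f([[436,5],[421,195],[578,197]],.039)))
b=f([[293,232],[352,232]],.097);print('block',J(b),b.round(1), bydepth(c,[[300,240],[345,240],[250,80],[180,100],[500,150]]).round(4).tolist())
print('tcp',J([[498.9,-189]]))
E
```

```text
tile [[-82.7, 26.9], [15.3, 17.2], [8.1, -56.6], [-90.1, -47.5]]
base [[-128.9, -74.3], [31.7, -76.3]]
bridge [[28.9, 26.2], [29.7, -72.9], [125.2, -74.0]]
block [[-43.0, -78.5], [-16.5, -78.5]] [[ 491.1 -153.7   97. ]
 [ 517.4 -157.    97. ]] [[0.4931, -0.1596, 0.0914], [0.514, -0.1618, 0.0927], [0.4717, -0.0803, 0.0271], [0.4257, -0.0848, 0.0184], [0.6103, -0.1365, 0.0394]]
tcp [[-30.8, -112.6]]
```

Request:
play_rows --targets '[[[1,-6,8,0,0,0,0],[1,-8,16,0,0,0,0],[1,-6,16,0,0,0,0],[1,-1,8,0,0,0,0],[1,0,3,0,0,0,0]]]'

```text
time_s: 7.08
ee_pos: [0.5011, -0.1683, 0.0523]
tcp_rot: [0.467, -0.468, 0.531, -0.53]
wrist_force: [-0.1, -0.4, -1.1]
finger_gap: 0.25
```

Request:
play_rows --targets '[[[1,0,0,0,0,0,0],[1,-1,0,0,0,0,0],[1,-1,0,0,0,0,0],[1,-1,0,0,0,0,0],[1,-1,0,0,0,0,0]]]'

```text
time_s: 7.7
ee_pos: [0.5021, -0.1646, 0.0534]
tcp_rot: [-0.468, 0.468, -0.53, 0.531]
wrist_force: [-0.0, -0.3, -1.4]
finger_gap: 0.246
```

```bash
python3 - <<'E'
from h import *
st();print(J([ctrl.sense()['ee_pos']*1000]))
E
```

```text
t 7.7 p [ 502.1 -164.6   53.4] jaw -7.22 F [-0.02 -0.26 -1.42] gap 0.246
[[-30.8, -87.9]]
```

Request:
play_rows --targets '[[[1,-1,0,0,0,0,0],[1,-1,0,0,0,0,0],[1,-1,0,0,0,0,0],[1,-1,0,0,0,0,0],[1,-1,0,0,0,0,0]]]'

```text
time_s: 8.32
ee_pos: [0.5027, -0.1597, 0.0533]
tcp_rot: [-0.468, 0.468, -0.53, 0.531]
wrist_force: [-0.1, -0.3, -0.2]
finger_gap: 0.248
```

Request:
play_rows --targets '[[[1,-1,0,0,0,0,0],[1,-1,0,0,0,0,0],[1,-1,0,0,0,0,0],[1,-1,0,0,0,0,0],[1,-1,0,0,0,0,0]]]'

```text
time_s: 8.95
ee_pos: [0.5033, -0.1547, 0.0533]
tcp_rot: [-0.468, 0.468, -0.53, 0.531]
wrist_force: [-0.3, -1.8, -1.6]
finger_gap: 0.248
```

Request:
play_rows --targets '[[[1,-1,0,0,0,0,0],[1,-1,0,0,0,0,0],[1,-1,0,0,0,0,0],[1,-1,0,0,0,0,0],[1,-1,0,0,0,0,0]]]'

```text
time_s: 9.57
ee_pos: [0.5039, -0.1497, 0.0533]
tcp_rot: [-0.468, 0.468, -0.53, 0.531]
wrist_force: [1.0, -0.4, -1.5]
finger_gap: 0.239
```

```bash
python3 - <<'E'
from h import *
st();print(J([ctrl.sense()['ee_pos']*1000]))
c=cam('wrist');save(c,'w3.png');np.save('w3.npy',c,allow_pickle=True)
E
```

```text
t 9.57 p [ 503.9 -149.7   53.3] jaw -7.22 F [ 1.01 -0.37 -1.48] gap 0.239
[[-30.8, -72.9]]
```

View pics/w3.png

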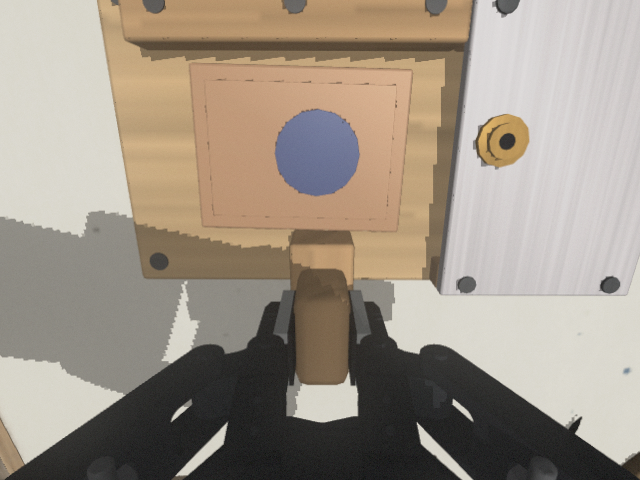

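Tile is almost parallel now (left edge (190,64)-(412,70), rail foot at row ~49), about 7 mm to go.

Request:
play_rows --targets '[[[1,-1,0,0,0,0,0],[1,-1,0,0,0,0,0],[1,-1,0,0,0,0,0],[1,-1,0,0,0,0,0],[1,-0.5,0,0,0,0,0]]]'

```text
time_s: 10.25
ee_pos: [0.5044, -0.1452, 0.0533]
tcp_rot: [0.468, -0.468, 0.53, -0.53]
wrist_force: [0.5, -0.2, -0.7]
finger_gap: 0.246
```

Request:
play_rows --targets '[[[1,-0.3,0,0,0,0,0],[1,-0.3,0,0,0,0,0],[1,-0.3,0,0,0,0,0],[1,-0.3,0,0,0,0,0],[1,-0.3,0,0,0,0,0]]]'

```text
time_s: 10.88
ee_pos: [0.5047, -0.1438, 0.0533]
tcp_rot: [-0.468, 0.468, -0.53, 0.53]
wrist_force: [0.4, -0.4, -0.8]
finger_gap: 0.246
```

Request:
play_rows --targets '[[[1,-0.3,0,0,0,0,0],[1,-0.3,0,0,0,0,0],[1,-0.2,0,0,0,0,0],[1,-0.2,0,0,0,0,0],[1,-0.2,0,0,0,0,0]]]'

```text
time_s: 11.5
ee_pos: [0.5048, -0.1426, 0.0533]
tcp_rot: [0.468, -0.468, 0.531, -0.53]
wrist_force: [-0.4, -1.5, -1.5]
finger_gap: 0.243
```

```bash
python3 - <<'E'
from h import *
st();print(J([ctrl.sense()['ee_pos']*1000]))
E
```

```text
t 11.5 p [ 504.8 -142.6   53.3] jaw -7.22 F [-0.39 -1.5  -1.51] gap 0.243
[[-30.8, -65.8]]
```

Request:
play_rows --targets '[[[1,-0.2,0,0,0,0,0],[1,-0.2,0,0,0,0,0],[1,-0.2,0,0,0,0,0],[1,-0.2,0,0,0,0,0],[1,0,0,0,0,0,0]]]'

```text
time_s: 12.12
ee_pos: [0.5048, -0.1424, 0.0534]
tcp_rot: [-0.467, 0.468, -0.53, 0.531]
wrist_force: [-0.8, -5.6, -0.7]
finger_gap: 0.247
```

Contact with the rail felt (5.6 N, about 6 N/mm). Back off, lift, and go round behind the tile.

Request:
play_rows --targets '[[[1,1,0,0,0,0,0],[1,3,0,0,0,0,0],[1,6,0,-2,0,0,0],[1,0,-12,-15,0,0,0],[1,-8,-8,-20,0,0,0]]]'

```text
time_s: 12.75
ee_pos: [0.4678, -0.1396, 0.0737]
tcp_rot: [-0.467, 0.467, -0.531, 0.531]
wrist_force: [-0.6, 0.1, -1.4]
finger_gap: 0.251
```

Request:
play_rows --targets '[[[1,-18,0,-20,0,0,0],[1,-20,0,-20,0,0,0],[1,-20,0,-10,0,0,0],[1,-10,0,0,0,0,0],[1,-1,0,0,0,0,0]]]'

```text
time_s: 13.38
ee_pos: [0.4278, -0.0641, 0.0736]
tcp_rot: [-0.468, 0.468, -0.53, 0.531]
wrist_force: [-0.1, -0.3, -1.0]
finger_gap: 0.24
```

```bash
python3 - <<'E'
from h import *
st();print(J([ctrl.sense()['ee_pos']*1000]))
c=cam('wrist');save(c,'w4.png');np.save('w4.npy',c,allow_pickle=True)
t=cam('top');cv2.imwrite('pics/t4.png',cv2.resize(t['color'][170:325,375:485],None,fx=5,fy=5,interpolation=2)[:,:,::-1][:600]);np.save('t4.npy',t,allow_pickle=True)
E
```

```text
t 13.38 p [427.8 -64.1  73.6] jaw -7.15 F [-0.13 -0.26 -1.05] gap 0.24
[[-117.0, 2.4]]
```

View pics/w4.png

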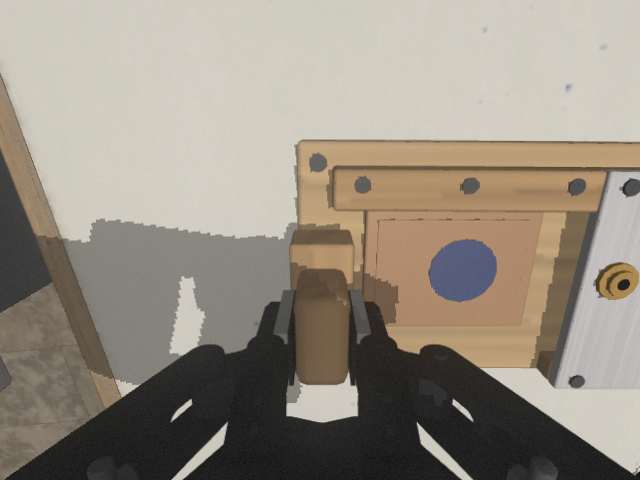

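Tile's left side lies along the rail foot (row ~210); its rear edge is at column ~366 (row 225), block just behind it and still above the deck.

```bash
python3 - <<'E'
from h import *
c=np.load('w4.npy',allow_pickle=True).item()
f=lambda uv,z:onplane(c,uv,z)*1000
print('tile BL, FL,FR, near edge',J(f([[366,213],[542,211],[523,326],[400,325.5]],.026)))
print('bridge fl',J(f([[609,171],[555,386]],.039)))
b=bydepth(c,[[340,260],[352,262]])*1000;print(b.round(1),J(b))
E
```

```text
tile BL, FL,FR, near edge [[-91.5, 35.3], [7.3, 36.5], [10.0, -37.4], [-67.3, -36.9]]
bridge fl [[28.9, 60.4], [29.4, -72.3]]
[[439.5 -44.8  66.3]
 [444.9 -46.8  65.6]] [[-107.9, 23.0], [-102.2, 21.7]]
```

Request:
play_rows --targets '[[[1,0,6,0,0,0,0],[1,0,8,0,0,0,0],[1,0,5,0,0,0,0],[1,0,1,0,0,0,0],[1,0,0,3,0,0,0]]]'

```text
time_s: 14.1
ee_pos: [0.43, -0.0648, 0.0532]
tcp_rot: [0.467, -0.468, 0.531, -0.53]
wrist_force: [-0.0, 0.1, -0.5]
finger_gap: 0.245
```

Request:
play_rows --targets '[[[1,0,0,1,0,0,0],[1,0,0,1,0,0,0],[1,0,0,1,0,0,0],[1,0,0,1,0,0,0],[1,0,0,1,0,0,0]]]'

```text
time_s: 14.72
ee_pos: [0.435, -0.0654, 0.0533]
tcp_rot: [-0.468, 0.468, -0.53, 0.53]
wrist_force: [0.2, 0.2, -1.5]
finger_gap: 0.247
```

Request:
play_rows --targets '[[[1,0,0,1,0,0,0],[1,0,0,1,0,0,0],[1,0,0,1,0,0,0],[1,0,0,1.5,0,0,0],[1,0,0,1.5,0,0,0]]]'

```text
time_s: 15.35
ee_pos: [0.4409, -0.0662, 0.0532]
tcp_rot: [0.467, -0.468, 0.531, -0.53]
wrist_force: [-0.4, 0.1, -0.8]
finger_gap: 0.245
```

Request:
play_rows --targets '[[[1,0,0,1.5,0,0,0],[1,0,0,1.5,0,0,0],[1,0,0,1.5,0,0,0],[1,0,0,1.5,0,0,0],[1,0,0,1.5,0,0,0]]]'

```text
time_s: 15.98
ee_pos: [0.4484, -0.0671, 0.0533]
tcp_rot: [-0.468, 0.468, -0.53, 0.531]
wrist_force: [-1.0, 0.7, -1.0]
finger_gap: 0.243
```

```bash
python3 - <<'E'
from h import *
st();print(J([ctrl.sense()['ee_pos']*1000]))
E
```

```text
t 15.97 p [448.4 -67.1  53.3] jaw -7.22 F [-1.03  0.75 -1.01] gap 0.243
[[-96.2, 2.0]]
```

Request:
play_rows --targets '[[[1,0,0,2,0,0,0],[1,0,0,2,0,0,0],[1,0,0,2,0,0,0],[1,0,0,2,0,0,0],[1,0,0,2,0,0,0]]]'

```text
time_s: 16.6
ee_pos: [0.4584, -0.0684, 0.0533]
tcp_rot: [0.468, -0.468, 0.53, -0.53]
wrist_force: [-1.4, 0.0, -1.0]
finger_gap: 0.247
```

Request:
play_rows --targets '[[[1,0,0,2,0,0,0],[1,0,0,2,0,0,0],[1,0,0,2,0,0,0],[1,0,0,2,0,0,0],[1,0,0,2,0,0,0]]]'

```text
time_s: 17.23
ee_pos: [0.4683, -0.0697, 0.0533]
tcp_rot: [0.468, -0.468, 0.53, -0.53]
wrist_force: [-0.8, -0.3, 0.5]
finger_gap: 0.247
```

Request:
play_rows --targets '[[[1,0,0,2,0,0,0],[1,0,0,2,0,0,0],[1,0,0,2,0,0,0],[1,0,0,2,0,0,0],[1,0,0,2,0,0,0]]]'

```text
time_s: 17.85
ee_pos: [0.4782, -0.0709, 0.0533]
tcp_rot: [-0.468, 0.468, -0.53, 0.53]
wrist_force: [-2.2, -0.5, -0.4]
finger_gap: 0.248
```

```bash
python3 - <<'E'
from h import *
st();print(J([ctrl.sense()['ee_pos']*1000]))
c=cam('wrist');save(c,'w5.png');np.save('w5.npy',c,allow_pickle=True)
E
```

```text
t 17.85 p [478.2 -70.9  53.3] jaw -7.22 F [-2.21 -0.47 -0.35] gap 0.248
[[-66.2, 2.0]]
```

View pics/w5.png

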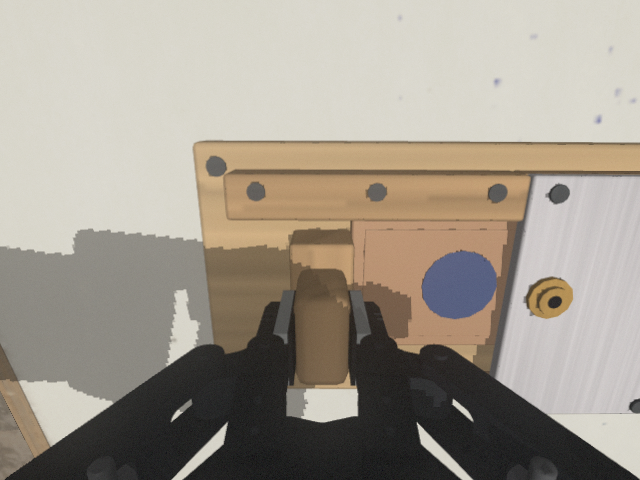

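Tile still flush to the rail (foot at row ~220), its front now under the bridge (shadow strip, columns 508-525), block face at column ~353.

Request:
play_rows --targets '[[[1,0,0,2,0,0,0],[1,0,0,2,0,0,0],[1,0,0,2,0,0,0],[1,0,0,2,0,0,0],[1,0,0,2,0,0,0]]]'

```text
time_s: 18.52
ee_pos: [0.4881, -0.0722, 0.0533]
tcp_rot: [0.468, -0.468, 0.53, -0.53]
wrist_force: [-0.4, -0.6, -2.2]
finger_gap: 0.244
```

Request:
play_rows --targets '[[[1,0,0,1.5,0,0,0],[1,0,0,1.5,0,0,0],[1,0,0,1,0,0,0],[1,0,0,1,0,0,0],[1,0,0,1,0,0,0]]]'

```text
time_s: 19.15
ee_pos: [0.494, -0.0729, 0.0533]
tcp_rot: [-0.468, 0.468, -0.53, 0.53]
wrist_force: [-1.7, -0.3, 0.1]
finger_gap: 0.248
```

Request:
play_rows --targets '[[[1,0,0,0.6,0,0,0],[1,0,0,0.6,0,0,0],[1,0,0,0.6,0,0,0],[1,0,0,0.6,0,0,0],[1,0,0,0.6,0,0,0]]]'

```text
time_s: 19.77
ee_pos: [0.497, -0.0733, 0.0533]
tcp_rot: [0.468, -0.468, 0.531, -0.53]
wrist_force: [-1.8, -0.2, -0.2]
finger_gap: 0.248
```

```bash
python3 - <<'E'
from h import *
st();print(J([ctrl.sense()['ee_pos']*1000]))
E
```

```text
t 19.77 p [497.  -73.3  53.3] jaw -7.22 F [-1.77 -0.18 -0.23] gap 0.248
[[-47.3, 2.0]]
```

Request:
play_rows --targets '[[[1,0,0,0.6,0,0,0],[1,0,0,0.6,0,0,0],[1,0,0,0.6,0,0,0],[1,0,0,0.6,0,0,0],[1,0,0,0.6,0,0,0]]]'

```text
time_s: 20.4
ee_pos: [0.5, -0.0737, 0.0533]
tcp_rot: [-0.468, 0.468, -0.53, 0.53]
wrist_force: [-0.9, -0.6, -0.8]
finger_gap: 0.244
```

Request:
play_rows --targets '[[[1,0,0,0.4,0,0,0],[1,0,0,0.4,0,0,0],[1,0,0,0.3,0,0,0],[1,0,0,0.3,0,0,0],[1,0,0,0.3,0,0,0]]]'

```text
time_s: 21.02
ee_pos: [0.5017, -0.0739, 0.0533]
tcp_rot: [-0.468, 0.468, -0.53, 0.531]
wrist_force: [-1.0, -0.1, -0.8]
finger_gap: 0.251
```

Request:
play_rows --targets '[[[1,0,0,0.35,0,0,0],[1,0,0,0.35,0,0,0],[1,0,0,0.35,0,0,0],[1,0,0,0.35,0,0,0],[1,0,0,0.35,0,0,0]]]'

```text
time_s: 21.65
ee_pos: [0.5034, -0.0741, 0.0533]
tcp_rot: [0.468, -0.468, 0.53, -0.53]
wrist_force: [-1.6, -0.9, -0.7]
finger_gap: 0.246
```

Request:
play_rows --targets '[[[1,0,0,0.35,0,0,0],[1,0,0,0.35,0,0,0],[1,0,0,0.35,0,0,0],[1,0,0,0.35,0,0,0],[1,0,0,0.35,0,0,0]]]'

```text
time_s: 22.28
ee_pos: [0.5051, -0.0743, 0.0533]
tcp_rot: [0.468, -0.468, 0.531, -0.53]
wrist_force: [-2.2, 0.1, -0.5]
finger_gap: 0.246
```

Request:
play_rows --targets '[[[1,0,0,0.35,0,0,0],[1,0,0,0.35,0,0,0],[1,0,0,0.35,0,0,0],[1,0,0,0.35,0,0,0],[1,0,0,0.35,0,0,0]]]'

```text
time_s: 22.9
ee_pos: [0.5068, -0.0745, 0.0533]
tcp_rot: [-0.468, 0.468, -0.53, 0.53]
wrist_force: [-1.0, 0.3, -2.3]
finger_gap: 0.244
```

Request:
play_rows --targets '[[[1,0,0,0.35,0,0,0],[1,0,0,0.35,0,0,0],[1,0,0,0.35,0,0,0],[1,0,0,0.35,0,0,0],[1,0,0,0.35,0,0,0]]]'

```text
time_s: 23.52
ee_pos: [0.5086, -0.0748, 0.0533]
tcp_rot: [0.468, -0.468, 0.53, -0.53]
wrist_force: [-0.8, 0.2, -0.2]
finger_gap: 0.245
```

Request:
play_rows --targets '[[[1,0,0,0.35,0,0,0],[1,0,0,0.35,0,0,0],[1,0,0,0.35,0,0,0],[1,0,0,0.35,0,0,0],[1,0,0,0.35,0,0,0]]]'

```text
time_s: 24.15
ee_pos: [0.5103, -0.075, 0.0533]
tcp_rot: [-0.468, 0.468, -0.53, 0.53]
wrist_force: [-0.6, 0.4, -1.5]
finger_gap: 0.248
```

Request:
play_rows --targets '[[[1,0,0,0.35,0,0,0],[1,0,0,0.35,0,0,0],[1,0,0,0.35,0,0,0],[1,0,0,0.35,0,0,0],[1,0,0,0.35,0,0,0]]]'

```text
time_s: 24.78
ee_pos: [0.5121, -0.0752, 0.0533]
tcp_rot: [-0.468, 0.468, -0.53, 0.53]
wrist_force: [-1.6, 0.1, -1.5]
finger_gap: 0.245
```

Request:
play_rows --targets '[[[1,0,0,0.35,0,0,0],[1,0,0,0.35,0,0,0],[1,0,0,0.35,0,0,0],[1,0,0,0.35,0,0,0],[1,0,0,0.35,0,0,0]]]'

```text
time_s: 25.4
ee_pos: [0.5138, -0.0754, 0.0533]
tcp_rot: [-0.468, 0.468, -0.53, 0.53]
wrist_force: [-1.3, -0.6, -1.9]
finger_gap: 0.248
```

Request:
play_rows --targets '[[[1,0,0,0.35,0,0,0],[1,0,0,0.35,0,0,0],[1,0,0,0.35,0,0,0],[1,0,0,0.35,0,0,0],[1,0,0,0.35,0,0,0]]]'

```text
time_s: 26.02
ee_pos: [0.5155, -0.0756, 0.0533]
tcp_rot: [-0.468, 0.468, -0.53, 0.53]
wrist_force: [-1.0, -1.3, -0.5]
finger_gap: 0.246
```

Request:
play_rows --targets '[[[1,0,0,0.35,0,0,0],[1,0,0,0.35,0,0,0],[1,0,0,0.35,0,0,0],[1,0,0,0.35,0,0,0],[1,0,0,0.35,0,0,0]]]'

```text
time_s: 26.65
ee_pos: [0.5173, -0.0759, 0.0533]
tcp_rot: [-0.468, 0.468, -0.53, 0.531]
wrist_force: [-1.3, -0.4, -0.3]
finger_gap: 0.249
```

Request:
play_rows --targets '[[[1,0,0,0.35,0,0,0],[1,0,0,0.35,0,0,0],[1,0,0,0.35,0,0,0],[1,0,0,0.35,0,0,0],[1,0,0,0.35,0,0,0]]]'

```text
time_s: 27.28
ee_pos: [0.519, -0.0761, 0.0533]
tcp_rot: [-0.468, 0.468, -0.53, 0.53]
wrist_force: [-1.6, -0.0, -1.9]
finger_gap: 0.245
```

Request:
play_rows --targets '[[[1,0,0,0.35,0,0,0],[1,0,0,0.35,0,0,0],[1,0,0,0.35,0,0,0],[1,0,0,0.35,0,0,0],[1,0,0,0.35,0,0,0]]]'

```text
time_s: 27.9
ee_pos: [0.5207, -0.0763, 0.0533]
tcp_rot: [-0.468, 0.468, -0.53, 0.53]
wrist_force: [-1.0, -0.1, -0.6]
finger_gap: 0.249
```

Request:
play_rows --targets '[[[1,0,0,0.35,0,0,0],[1,0,0,0.35,0,0,0],[1,0,0,0.35,0,0,0],[1,0,0,0.35,0,0,0],[1,0,0,0.35,0,0,0]]]'

```text
time_s: 28.52
ee_pos: [0.522, -0.0764, 0.0532]
tcp_rot: [0.467, -0.468, 0.531, -0.53]
wrist_force: [-3.7, -0.4, 0.8]
finger_gap: 0.248
```

Request:
play_rows --targets '[[[1,0,0,0.1,0,0,0],[1,0,0,0.1,0,0,0],[1,0,0,0.1,0,0,0],[1,0,0,0.1,0,0,0],[1,0,0,0,0,0,0]]]'

```text
time_s: 29.15
ee_pos: [0.5221, -0.0764, 0.0531]
tcp_rot: [0.467, -0.468, 0.531, -0.53]
wrist_force: [-5.0, 0.5, 1.7]
finger_gap: 0.245
```

Request:
play_rows --targets '[[[1,0,0,0.1,0,0,0],[1,0,0,0.1,0,0,0],[1,0,0,0.1,0,0,0],[1,0,0,0,0,0,0],[1,0,0,0,0,0,0]]]'

```text
time_s: 29.78
ee_pos: [0.5222, -0.0764, 0.053]
tcp_rot: [0.467, -0.468, 0.531, -0.53]
wrist_force: [-6.1, -0.5, 2.7]
finger_gap: 0.245
```

Request:
play_rows --targets '[[[1,0,0,-1,0,0,0],[1,0,0,-4,0,0,0],[1,0,-4,-10,0,0,0],[1,0,-12,-10,0,0,0],[1,0,-6,-5,0,0,0]]]'

```text
time_s: 30.4
ee_pos: [0.4934, -0.0729, 0.0762]
tcp_rot: [-0.468, 0.467, -0.53, 0.531]
wrist_force: [0.2, 0.4, -1.1]
finger_gap: 0.245
```

Request:
play_rows --targets '[[[1,10,0,0,0,0,0],[1,20,0,0,0,0,0],[1,20,0,0,0,0,0],[1,10,0,0,0,0,0],[1,0,0,0,0,0,0]]]'

```text
time_s: 31.02
ee_pos: [0.4858, -0.133, 0.0752]
tcp_rot: [0.467, -0.467, 0.531, -0.531]
wrist_force: [0.8, -0.5, -0.2]
finger_gap: 0.248
```

```bash
python3 - <<'E'
from h import *
st();print(J([ctrl.sense()['ee_pos']*1000]))
c=cam('wrist');save(c,'w6.png');np.save('w6.npy',c,allow_pickle=True)
E
```

```text
t 31.02 p [ 485.8 -133.    75.2] jaw -7.3 F [ 0.79 -0.54 -0.23] gap 0.248
[[-50.8, -58.6]]
```

View pics/w6.png

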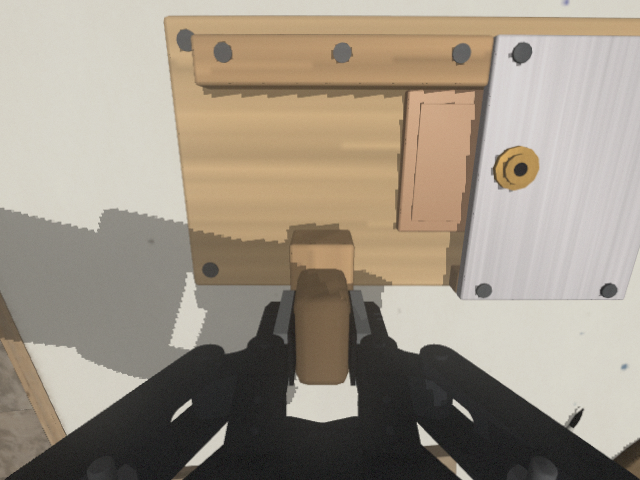

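Tile seated under the bridge, rear edge (406,91)-(400,230), left side at row ~91 near the rail foot. Measuring flushness.

```bash
python3 - <<'E'
from h import *
c=np.load('w6.npy',allow_pickle=True).item()
f=lambda uv,z:onplane(c,uv,z)*1000
print('tile BL,left2,BR,right2',J(f([[406,91],[470,91],[399,230],[458,231]],.026)))
print('base right',J(f([[200,286],[445,286]],.018)))
print('rail top edge',J(f([[200,83],[485,83]],.038)))
print('rail foot',J(f([[210,88],[390,88]],.018)))
x=c['color'][60:130,380:500];h=c['color'][60:245,380:500]
cv2.imwrite('pics/c6.png',cv2.resize(x,None,fx=6,fy=6,interpolation=0)[:,:,::-1])
E
```

```text
tile BL,left2,BR,right2 [[-7.1, 37.5], [25.6, 37.5], [-5.7, -36.2], [28.3, -36.9]]
base right [[-126.7, -75.2], [27.7, -75.5]]
rail top edge [[-107.5, 40.2], [27.5, 40.0]]
rail foot [[-108.9, 39.8], [-13.8, 39.6]]
```

View pics/c6.png

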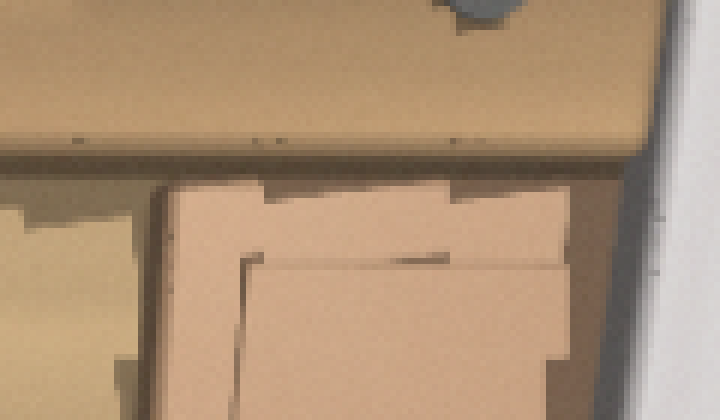

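Request:
play_rows --targets '[[[1,6,0,8,0,0,0],[1,6,0,20,0,0,0],[1,3,0,20,0,0,0],[1,0,0,9,0,0,0],[1,0,6,0,0,0,0]]]'

```text
time_s: 31.7
ee_pos: [0.5413, -0.1544, 0.0695]
tcp_rot: [-0.468, 0.468, -0.53, 0.531]
wrist_force: [-0.2, -0.1, -1.3]
finger_gap: 0.246
```

Request:
play_rows --targets '[[[1,0,8,0,0,0,0],[1,0,7,0,0,0,0],[1,0,1,0,0,0,0],[1,0,0,0,0,0,0],[1,0,0,0,0,0,0]]]'

```text
time_s: 32.33
ee_pos: [0.5407, -0.1545, 0.0536]
tcp_rot: [-0.468, 0.467, -0.53, 0.531]
wrist_force: [0.1, 1.7, -0.9]
finger_gap: 0.252
```

```bash
python3 - <<'E'
from h import *
st();print(J([ctrl.sense()['ee_pos']*1000]))
E
```

```text
t 32.33 p [ 540.7 -154.5   53.6] jaw -7.22 F [ 0.1   1.65 -0.89] gap 0.252
[[6.3, -73.1]]
```

7.5 mm to the expected contact: approach 6, then creep.

Request:
play_rows --targets '[[[1,-1.5,0,0,0,0,0],[1,-1.5,0,0,0,0,0],[1,-1.5,0,0,0,0,0],[1,-1,0,0,0,0,0],[1,-0.5,0,0,0,0,0]]]'

```text
time_s: 32.95
ee_pos: [0.5412, -0.1483, 0.0533]
tcp_rot: [0.468, -0.468, 0.53, -0.53]
wrist_force: [0.4, 0.5, -1.5]
finger_gap: 0.245
```

Request:
play_rows --targets '[[[1,-0.3,0,0,0,0,0],[1,-0.3,0,0,0,0,0],[1,-0.3,0,0,0,0,0],[1,-0.3,0,0,0,0,0],[1,-0.2,0,0,0,0,0]]]'

```text
time_s: 33.58
ee_pos: [0.5414, -0.1472, 0.0533]
tcp_rot: [-0.467, 0.468, -0.53, 0.531]
wrist_force: [-0.6, -1.7, -0.4]
finger_gap: 0.246
```

Request:
play_rows --targets '[[[1,-0.2,0,0,0,0,0],[1,-0.2,0,0,0,0,0],[1,-0.2,0,0,0,0,0],[1,-0.1,0,0,0,0,0],[1,0,0,0,0,0,0]]]'

```text
time_s: 34.2
ee_pos: [0.5414, -0.147, 0.0534]
tcp_rot: [-0.467, 0.468, -0.53, 0.531]
wrist_force: [-2.7, -5.1, -0.0]
finger_gap: 0.244
```

Request:
play_rows --targets '[[[1,1,0,0,0,0,0],[1,3,0,0,0,0,0],[1,6,-4,-4,0,0,0],[1,0,-12,-14,0,0,0],[1,-8,-6,-15,0,0,0]]]'

```text
time_s: 34.83
ee_pos: [0.5085, -0.1447, 0.0762]
tcp_rot: [-0.468, 0.467, -0.53, 0.531]
wrist_force: [-0.3, 0.7, -1.1]
finger_gap: 0.249
```

Request:
play_rows --targets '[[[1,-18,0,-5,0,0,0],[1,-20,0,0,0,0,0],[1,-20,0,0,0,0,0],[1,-10,8,0,0,0,0],[1,-1,8,0,0,0,0]]]'

```text
time_s: 35.45
ee_pos: [0.5122, -0.0741, 0.0584]
tcp_rot: [0.468, -0.468, 0.53, -0.53]
wrist_force: [0.2, -0.0, -1.3]
finger_gap: 0.246
```

Request:
play_rows --targets '[[[1,0,5,0,0,0,0],[1,0,1,0,0,0,0],[1,0,0,1,0,0,0],[1,0,0,1,0,0,0],[1,0,0,1,0,0,0]]]'

```text
time_s: 36.08
ee_pos: [0.5155, -0.0757, 0.0536]
tcp_rot: [-0.468, 0.467, -0.53, 0.531]
wrist_force: [-0.2, -0.4, -1.5]
finger_gap: 0.246
```

```bash
python3 - <<'E'
from h import *
st();print(J([ctrl.sense()['ee_pos']*1000]))
E
```

```text
t 36.08 p [515.5 -75.7  53.6] jaw -7.23 F [-0.19 -0.42 -1.46] gap 0.246
[[-28.6, 1.9]]
```

6.7 mm to contact.

Request:
play_rows --targets '[[[1,0,0,1.3,0,0,0],[1,0,0,1.3,0,0,0],[1,0,0,1,0,0,0],[1,0,0,1,0,0,0],[1,0,0,0.5,0,0,0]]]'

```text
time_s: 36.7
ee_pos: [0.5204, -0.0762, 0.0533]
tcp_rot: [-0.468, 0.468, -0.53, 0.531]
wrist_force: [-0.4, 0.9, -0.9]
finger_gap: 0.245
```

Request:
play_rows --targets '[[[1,0,0,0.3,0,0,0],[1,0,0,0.3,0,0,0],[1,0,0,0.3,0,0,0],[1,0,0,0.2,0,0,0],[1,0,0,0.2,0,0,0]]]'

```text
time_s: 37.33
ee_pos: [0.5215, -0.0763, 0.0533]
tcp_rot: [0.468, -0.468, 0.531, -0.53]
wrist_force: [0.3, 0.4, -1.0]
finger_gap: 0.247
```

Request:
play_rows --targets '[[[1,0,0,0.2,0,0,0],[1,0,0,0.2,0,0,0],[1,0,0,0.2,0,0,0],[1,0,0,0.2,0,0,0],[1,0,0,0.2,0,0,0]]]'

```text
time_s: 37.95
ee_pos: [0.5221, -0.0763, 0.0531]
tcp_rot: [0.467, -0.468, 0.531, -0.53]
wrist_force: [-3.2, 0.3, 0.4]
finger_gap: 0.248
```

Request:
play_rows --targets '[[[1,0,0,0.15,0,0,0],[1,0,0,0.15,0,0,0],[1,0,0,0.1,0,0,0],[1,0,0,0,0,0,0],[1,0,0,0,0,0,0]]]'

```text
time_s: 38.58
ee_pos: [0.5221, -0.0763, 0.053]
tcp_rot: [0.467, -0.468, 0.531, -0.53]
wrist_force: [-6.3, 0.2, 1.8]
finger_gap: 0.248
```

Request:
play_rows --targets '[[[1,0,0,-1,0,0,0],[1,0,0,-4,0,0,0],[1,0,-8,-10,0,0,0],[1,0,-20,-15,0,0,0],[1,0,-20,-15,0,0,0]]]'

```text
time_s: 39.2
ee_pos: [0.4779, -0.0708, 0.1024]
tcp_rot: [-0.468, 0.467, -0.53, 0.531]
wrist_force: [0.0, 0.2, -1.1]
finger_gap: 0.245
```

```bash
python3 - <<'E'
from h import *
st()
plan([441.1,271.6,101],-15.4,12)
E
```

```text
t 39.2 p [477.9 -70.8 102.4] jaw -7.21 F [ 0.03  0.2  -1.07] gap 0.245
dist 344.3 turn/row [-0.0001  0.0119  0.    ]
[-27.9, 0.1, -6.6] [-0.0, 0.012, 0.0]
[-27.8, 0.1, -7.0] [-0.0, 0.012, 0.0]
[-27.8, 0.1, -7.3] [-0.0, 0.012, 0.0]
[-27.7, 0.1, -7.6] [-0.0, 0.012, 0.0]
[-27.6, 0.1, -7.9] [-0.0, 0.012, 0.0]
[-27.5, 0.1, -8.3] [-0.0, 0.012, 0.0]
[-27.4, 0.1, -8.6] [-0.0, 0.012, 0.0]
[-27.3, 0.1, -8.9] [-0.0, 0.012, 0.0]
[-27.2, 0.1, -9.2] [-0.0, 0.012, 0.0]
[-27.1, 0.1, -9.6] [-0.0, 0.012, 0.0]
[-26.9, 0.1, -9.9] [-0.0, 0.012, 0.0]
[-26.8, 0.1, -10.2] [-0.0, 0.012, 0.0]
```

Request:
play_rows --targets '[[[1,-15,0,-3.5,0,0.01,0],[1,-28,0,-7,0,0.012,0],[1,-28,0,-7.3,0,0.012,0],[1,-28,0,-7.6,0,0.012,0],[1,-28,0,-8,0,0.012,0]]]'

```text
time_s: 39.83
ee_pos: [0.4644, 0.0606, 0.1021]
tcp_rot: [-0.452, 0.451, -0.543, 0.544]
wrist_force: [-0.4, -0.4, -1.0]
finger_gap: 0.249
```

Request:
play_rows --targets '[[[1,-28,0,-8.3,0,0.012,0],[1,-28,0,-8.6,0,0.012,0],[1,-28,0,-9,0,0.012,0],[1,-28,0,-9.2,0,0.012,0],[1,-28,0,-9.6,0,0.012,0]]]'

```text
time_s: 40.45
ee_pos: [0.4495, 0.207, 0.1021]
tcp_rot: [-0.436, 0.435, -0.557, 0.558]
wrist_force: [-0.8, -0.0, -0.5]
finger_gap: 0.249
```

Request:
play_rows --targets '[[[1,-27,0,-10,0,0.012,0],[1,-22,0,-8,0,0.012,0],[1,-10,0,-4,0,0.01,0],[1,0,0,0,0,0,0],[1,0,0,0,0,0,0]]]'

```text
time_s: 41.08
ee_pos: [0.4431, 0.268, 0.1014]
tcp_rot: [-0.426, 0.426, -0.564, 0.565]
wrist_force: [0.4, 0.5, -1.8]
finger_gap: 0.245
```

```bash
python3 - <<'E'
from h import *
st()
plan([441.1,271.6,46],-15.4,5)
E
```

```text
t 41.08 p [443.1 268.  101.4] jaw -15.96 F [ 0.39  0.46 -1.84] gap 0.245
dist 55.5 turn/row [-0.     -0.0019  0.    ]
[-0.6, 11.1, -0.6] [-0.0, -0.002, 0.0]
[-0.6, 11.1, -0.6] [-0.0, -0.002, 0.0]
[-0.6, 11.1, -0.6] [-0.0, -0.002, 0.0]
[-0.6, 11.1, -0.6] [-0.0, -0.002, 0.0]
[-0.6, 11.1, -0.6] [-0.0, -0.002, 0.0]
```

Request:
play_rows --targets '[[[1,-1,12,-1,0,-0.002,0],[1,-1,20,-1,0,-0.002,0],[1,-1,15,-1,0,-0.002,0],[1,0,6,0,0,-0.002,0],[1,0,2,0,0,-0.002,0]]]'

```text
time_s: 41.7
ee_pos: [0.4409, 0.2722, 0.0459]
tcp_rot: [0.429, -0.429, 0.562, -0.562]
wrist_force: [-0.7, -0.6, -1.1]
finger_gap: 0.244
```

Request:
play_rows --targets '[[[1,0,0.5,0,0,0,0],[1,0,0.5,0,0,0,0],[1,0,0.4,0,0,0,0],[1,0,0.3,0,0,0,0],[1,0,0,0,0,0,0]]]'

```text
time_s: 42.32
ee_pos: [0.4409, 0.2723, 0.0446]
tcp_rot: [-0.429, 0.429, -0.562, 0.562]
wrist_force: [-0.1, 0.0, -0.8]
finger_gap: 0.246
```

```bash
python3 -c "
from h import *
st()"
```

```text
t 42.33 p [440.9 272.3  44.6] jaw -15.35 F [-0.14  0.01 -0.8 ] gap 0.246
```

Request:
play_rows --targets '[[[1,0,0.2,0,0,0,0],[1,0,0.2,0,0,0,0],[1,0,0.2,0,0,0,0],[1,0,0,0,0,0,0],[1,0,0,0,0,0,0]]]'

```text
time_s: 42.95
ee_pos: [0.4409, 0.2724, 0.0441]
tcp_rot: [0.429, -0.429, 0.562, -0.562]
wrist_force: [-1.0, 0.1, 1.9]
finger_gap: 0.244
```

Bat contact felt. Release and withdraw.

Request:
play_rows --targets '[[[0.4,0,0,0,0,0,0],[0,0,0,0,0,0,0],[-0.5,0,0,0,0,0,0],[-1,0,0,0,0,0,0],[-1,0,0,0,0,0,0]]]'

```text
time_s: 43.58
ee_pos: [0.4409, 0.2723, 0.044]
tcp_rot: [-0.429, 0.429, -0.562, 0.562]
wrist_force: [0.6, 0.4, -1.1]
finger_gap: 1.001
```

Request:
play_rows --targets '[[[-1,0,0,0,0,0,0],[-1,0,0,0,0,0,0],[-1,0,0,0,0,0,0],[-1,0,-5,0,0,0,0],[-1,0,-15,0,0,0,0]]]'

```text
time_s: 44.2
ee_pos: [0.4403, 0.2721, 0.0641]
tcp_rot: [0.428, -0.429, 0.562, -0.562]
wrist_force: [-0.0, -0.4, 0.0]
finger_gap: 1.0
```

Request:
play_rows --targets '[[[-1,0,-30,0,0,0,0],[-1,0,-40,0,0,0,0],[-1,0,-40,0,0,0,0],[-1,-20,-20,-20,0,0,0],[-1,-40,0,-40,0,0,0]]]'

```text
time_s: 44.82
ee_pos: [0.4008, 0.3469, 0.1981]
tcp_rot: [-0.43, 0.425, -0.563, 0.564]
wrist_force: [0.3, 0.9, -0.9]
finger_gap: 0.999
```

Request:
play_rows --targets '[[[-1,-40,0,-40,0,0,0],[-1,-40,0,-30,0,0,0],[-1,-30,0,-20,0,0,0],[-1,-10,0,0,0,0,0],[-1,0,0,0,0,0,0]]]'

```text
time_s: 45.45
ee_pos: [0.3444, 0.4856, 0.1946]
tcp_rot: [-0.429, 0.429, -0.562, 0.562]
wrist_force: [0.1, -0.5, 0.1]
finger_gap: 1.001
```

```bash
python3 - <<'E'
from h import *
st();c=cam('top');d=cam('scene')
a=cv2.resize(c['color'][170:330,160:490],(800,388),interpolation=2)
cv2.imwrite('pics/end.png',a[:,:,::-1]);save(d,'ends.png')
v,u=np.mgrid[0:480,0:640];P=bydepth(c,np.c_[u.ravel(),v.ravel()]).reshape(480,640,3)
for n,lo in(('low',.025),('grip',.055)):
    m=np.zeros((480,640),np.uint8);m[285:330,225:290]=(P[285:330,225:290,2]>lo)
    k=max(cv2.findContours(m,0,2)[0],key=cv2.contourArea).reshape(-1,2)
    print(n,cv2.minAreaRect((onplane(c,k.astype(float),.037 if n=='low' else .072)[:,:2]*1000).astype(np.float32)),P[...,2][m>0].max())
# tile rear edge via scene camera differencing not needed; tile colour mask in top view
E
```

```text
t 45.45 p [344.4 485.6 194.6] jaw -15.34 F [ 0.11 -0.51  0.11] gap 1.001
low ((442.442138671875, 270.21026611328125), (60.385433197021484, 30.44866943359375), 74.57966613769531) 1.0066532232512504
grip ((442.7052917480469, 269.64739990234375), (41.106956481933594, 22.919126510620117), 74.58280944824219) 1.0066532232512504
```

View pics/end.png

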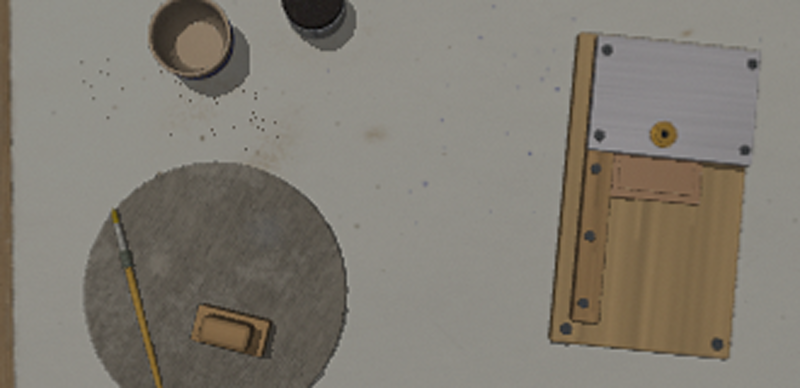

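View pics/ends.png

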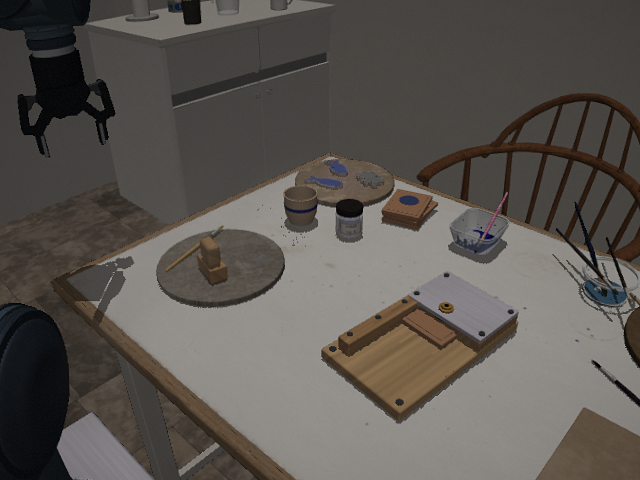

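The final views show the block upright on the bat at its old spot. The tile lies along the rail under the bridge, the bystanders have not moved, and the arm is clear.

```bash
python3 -c "
from h import *
print(ctrl.sign_off())"
```

```text
the job is handed in; nothing more can be done
None
```

The tile is located and the job handed in at about 45 s of the 64 s allowed. It lies along the side rail and home against the hidden end stop, and the block is back on the bat.

- **Rail:** I pushed the tile sideways with the block's end until it met the rail, at about 5.6 N.
- **Stop:** I then pushed it under the bridge, creeping at 0.35 mm per step near the end. The stop was felt with the tile's front at about jig x = 93 mm.
- **Re-check:** A second light nudge at the rail and another at the stop both met resistance at the same positions as before, within 0.2 mm. That means the tile is seated and the stop did not move. The highest force I read was 6.3 N, under the 14 N slip limit and the 20 N chip limit, but force is only read at the end of each call.
- **Block:** It stands upright within about 2 mm of its original spot, with the same heading. In the last pictures the brush, cup and jar look unmoved.

**Where checks disagreed:** the camera put the tile's rail side at y = 37.5 mm instead of 40 mm. I put this down to rounded edges and picking the wrong pixel, because its other side read about −36.5 mm against the −36 mm expected when flush. One wrist picture also hinted at up to 1° of turn, roughly one pixel of error. The repeat rail nudge touched only the tile's rear, so the front under the bridge was checked only by its squareness there.

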